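# Load a circuit board carrier into the test bay behind its gravity catch

## Robot

A 6-joint arm with a two-finger parallel gripper is mounted at the origin on the work surface. World frame = base frame: x ahead of the robot, y to its left, z up, the work surface at z = 0. Lengths are in mm, angles in rad, forces in N, time in s.
With the tool pointing down it reaches from about 350 to 875 mm from the base axis. Payload 4.2 kg.
Tool frame: the origin (TCP) lies midway between the tips of the shut fingers; the grasp point (between the pads) lies arm.grip_depth behind it (arm.grip_depth is the distance from the TCP to the grasp point, in mm); z points along the fingers, y is the direction in which the jaws open and shut (so a half turn about z gives the same grasp; the last joint's range is limited). The gripper opens to 85 mm and grips with 20 to 120 N. Pads are 22 mm wide; open, the fingers measure 114 mm over their backs; the gripper's body (76 mm by 85 mm) begins 54 mm behind the grasp point. The pads swing forward as they close: fully open they stand 13 mm farther back than shut.
Start: joints at [-0.937, 0.385, 0.008, 0, -1.194, -0.259], TCP at [228.818, -581.585, 231.312] pointing down, gripper open.
Joint ranges: [-3.14, 3.14], [-1.21, 2.06], [-1.07, 1.41], [-3.16, 2.05], [-2.99, -0.16], [-3.1, 3.1]. Speed limits (rad/s): [2.79, 2.79, 3.14, 3.14, 3.14, 3.14].

## Interface

Orientations are given as a unit quaternion [x, y, z, w].
In Python, from bench import arm gives the robot as it stands.
- The arm moves only by the tool play_rows, never from a script. Its argument "motion" is one flat list of numbers, 7 for each row, row after row: the opening in per cent of the stroke, from 0 (shut) to 100 (fully open), then the shift along the world's x, y, z in cm, then the turn, a rotation vector about the world's x, y, z in degrees. A call has 1 to 5 rows; each row is the pose to reach, as a shift and turn from the pose commanded when the call began; what a row does not reach only later rows make up. A row lasts 1/8 s, in which the tool goes at most 62.5 mm and 10.7 degrees, less where a joint would pass 70% of its speed; a pose out of reach is approached as far as the arm can. A call with a gripper value outside its range is refused whole. The fingers move at their own pace and stop on an object; the grip force is fixed at half the most. Time passes only in rows, so rows that repeat a pose let the fingers close. It gives the time, the measured TCP pose, the force and the opening at its end, in the units of the state.
- arm.read_state(): the state, without advancing time (a new reading comes with each control period).
- arm.get_image(name): name is "side" or "top" or "wrist"; returns (picture, depth): 420x560x3 uint8, red, green, blue; 420x560 float32, mm along the optical axis (not along the pixel's ray), 0 where there is no reading.
- arm.camera_info(name): a dict with "fovy" (degrees; the focal length in pixels is half the picture's height over the tangent of half this angle, whatever the lens; pixels are square), "cx", "cy" (the principal point, pixels), "R" (3x3) and "t" (3): a world point X has camera coordinates R X + t. Camera axes: x right, y down, z forward; pixel columns grow to the right and rows downward; lengths in mm; the calibration is good to about 2 mm. A picture is of the moment at which its call begins: read the wrist's pose just before it. camera_info takes no time and is no camera call; for the wrist camera it gives the pose at the moment of the call.
- arm.job_done(): hands the job in, once; it reports no verdict.
Trained networks look in the newest picture that a camera, given by its name, has taken for a name from the list of things; names that differ only in an ending like _2 or _b are one class to them, and where a whole thing is asked for, a point or a joint stands for the part that bears it (a point fixed in the world has none). Each returns a list of dicts, best first, with "confidence" (0 to 1); they miss things now and then, are a little off and sometimes report something else, mostly with a low value. They report only what shows in the picture. A call takes as long as a camera call.
- arm.outline_of(thing, camera): "mask" (420x560 bool, what is visible of it) and "extent" ([left, top, width, height] in pixels, round what is visible of it).
- arm.place_of(thing, camera): "uv" ([column, row] in pixels: a listed point, or the origin of a listed thing).
The state is a dict: "clock": time; "joints": joint angles; "joint_vel": joint speeds; "joint_efforts": joint torques, N m; "position": TCP position; "ee_rot": TCP orientation; "contact_force": force on the tool from outside, world axes, zero at the start; "wrist_torque": the same for the moment, N m; "gripper_width": finger opening in mm.
Only numpy, scipy, OpenCV 4.12 (cv2) and the standard library are available. Lean on these libraries where they do the work, as an engineer would, in place of code of your own. Each camera call takes 0.05 s, during which the arm holds its last target.

## Task

Load the carrier with the blue board into the test bay: set it down flat in the mouth between the guides, gold edge towards the sprung contacts, and slide it along the bed so that its own front edge lifts the yellow catch, until the catch has dropped behind it; then let the contacts settle it back against the catch and let go. Work gently and by feel: do not drop it, force or wedge it, press it down hard or ram the contacts; do not touch the catch with the gripper, and leave everything else on the bench where it is.

Things in the scene. Friction and masses are not known exactly. Their poses are not given: they have to be found in the camera images.
- carrier: Black board carrier, plate 120 x 120 x 10 mm with a blue circuit board, 0.28 to 0.56 kg, loose on the bench mat (mat top z = 3 mm). Origin: centre of its underside; x points to its gold-pinned front edge, which goes in first; z up. Aluminium bow handle along x over the middle: bar 12 mm wide (y), 12 mm high, 112 mm long. Board parts below the bar reach 23 mm above the underside.
- carrier_front (a point): Middle of the carrier's gold front edge, at the underside: 60 mm in +x from the carrier's origin.
- carrier_bow (a point): Middle of the bow handle's bar, 42 mm above the carrier's underside.
- bay: Test bay, fixed: aluminium base 338 x 176 x 12 mm, x from -175 to +163 mm. Origin: base underside, on the centre line, level with the catch's resting nose. x is the way in, z up. The slick bed is 12 mm above the origin. A grey head 58 mm high stands at x = 140 to 162. While the carrier is under the catch the bay must not bear over 30 N from it in all.
- bay_mouth (a point): Point on the bed at bay x = -122 mm: carrier centre for setting it down clear of the catch's hinge. Guides 11.5 mm high on both sides: inner faces at y = +-73 mm at x = -160, converging to +-61 at x = -25, parallel from there in (1 mm clearance a side).
- bay_home (a point): Point on the bed at bay x = 60 mm: carrier centre when loaded and settled back against the catch. From bay x = 6 mm on, lips on the guides reach in to y = +-53, 11.5 mm above the bed, so the carrier can only slide in.
- catch: Yellow gravity catch with a red thumb tab, 0.12 kg, 12 mm wide, at bay y = 36 to 48 mm. Origin on its hinge, bay (-42, 42, 33); z axis upright at rest, its lean is the lift. Hub radius 7 mm; hinge pin and bracket run out to y = 88: lower the carrier with its front edge behind bay x = -52. The arm slopes down towards +x; it only swings up.
- catch_nose (a point): Lower front edge of the catch's nose: at rest at bay x = 0, 1.5 mm above the bed. The sliding carrier meets the arm's sloping underside with its centre at bay x = -87 mm, then carries the nose on its top (lean about 0.24 rad). The catch drops once the carrier's centre gets to x = 63.
- contact_bar: Black bar with brass pins at the bay's far end, 96 mm wide, sprung along +x. Origin: middle of its face at bed level, at bay x = 117 when free. The carrier meets it at centre x = 57; it pushes back with 3 N, rising 0.7 N per mm to about 7 N where the catch drops, and comes up solid after 7.5 mm (centre x = 64.5, 8 N). It is spoilt by more than 18 N.
- red_carrier: The same sort of carrier with a red board; origin at the centre of its underside. Leave it.
- screwdriver: Green-handled screwdriver lying on the mat. Leave it.
- multimeter: Grey multimeter, 160 x 78 x 44 mm, lying flat. Leave it.
- parts_bin: Grey open bin of capacitors and brass parts, 130 x 170 x 45 mm. Leave it.
- toroid: Copper toroid transformer, 76 mm across, 32 mm high. Leave it.
- volume_knob: Aluminium knob, 40 mm across, 18 mm high. Leave it.
- standoff_jar: Clear jar with a black cap, 60 mm across, 70 mm high. Leave it.

How it is judged:
By the outcome, as a careful person would: the job done as asked, in the order asked, and still so for the second after the job is handed in, with the robot touching nothing.
It also fails if it takes over 69 s, if anything falls off the work surface, if the arm or the gripper's body presses on something with over 40 N, if the wrist force passes 120 N, or if a joint passes its speed limit or range.

## Working session

There is one attempt and no reset: what is moved stays moved. The work goes in short steps, Python scripts to look and compute and a tool call to move; the robot and the scene stay as the last step left them, time stands still between calls to the robot, and variables do not carry over. Pictures are saved under pics/ and viewed, and the job is handed in when it is done.

Besides the shell and the picture viewer there is one more tool, called after "Call:" by a JSON object that holds its "name" and its "arguments", one argument or row to a line. play_rows: Moves the arm, as the interface text tells. Its arguments: {"type":"object","properties":{"motion":{"type":"array","items":{"type":"number"}}},"required":["motion"]}

```bash
ls; mkdir -p pics
cat > h.py <<'E'
import numpy as np, cv2
from bench import arm
def cam(n):
    c=arm.camera_info(n); f=210/np.tan(np.radians(c['fovy'])/2)
    return f,c['cx'],c['cy'],np.array(c['R']),np.array(c['t'])
def unproj(c,u,v,d):
    f,cx,cy,R,t=c; p=np.array([(u-cx)/f*d,(v-cy)/f*d,d]); return R.T@(p-t)
def ray_z(c,u,v,z):
    f,cx,cy,R,t=c; o=-R.T@t; r=R.T@np.array([(u-cx)/f,(v-cy)/f,1]); return o+r*(z-o[2])/r[2]
def proj(c,X):
    f,cx,cy,R,t=c; p=R@np.array(X)+t; return [cx+f*p[0]/p[2],cy+f*p[1]/p[2]]
def save(n,im): cv2.imwrite('pics/'+n+'.png',im[:,:,::-1])
E
python3 - <<'E'
from h import *
s=arm.read_state(); print(s, arm.grip_depth)
for n in ['top','side','wrist']:
    c=cam(n); im,d=arm.get_image(n); save(n+'0',im); np.save(n+'0.npy',d)
    print(n,c[0],c[1:3],-c[3].T@c[4])
E
```

```text
pics
{'clock': 0.0, 'joints': array([-9.37400041e-01,  3.85570203e-01,  6.59014898e-03, -4.87521843e-04,
       -1.19400784e+00, -2.58594648e-01]), 'joint_vel': array([-0.00157631, -0.00063136,  0.00075619, -0.00043864,  0.0020797 ,
        0.00118933]), 'joint_efforts': array([-2.31092563e-04, -3.92282546e+01,  1.88396144e+01,  4.18635875e+00,
       -4.70329978e-03,  1.03878361e-05]), 'position': array([ 228.59276493, -581.05111045,  230.20109762]), 'ee_rot': array([-1.86217373e-01,  9.82507933e-01,  1.08632597e-03, -2.68272443e-04]), 'contact_force': array([-0.12546296,  0.94467745,  0.49566838]), 'wrist_torque': array([-0.00047976, -0.01551851,  0.07922627]), 'gripper_width': 85.41537014924477} 18.700000000000003
top 486.20780097740453 (276.6242981370489, 215.3394734057452) [ 302.54707158  -20.5397345  1376.28927245]
side 395.70770438173247 (276.7214752060015, 208.12235874143383) [-68.28382544 952.03456953 837.68588729]
wrist 366.88998451456956 (280.8595657829127, 212.84506677674653) [ 167.06978884 -604.94764619  373.56347631]
```

View pics/top0.png

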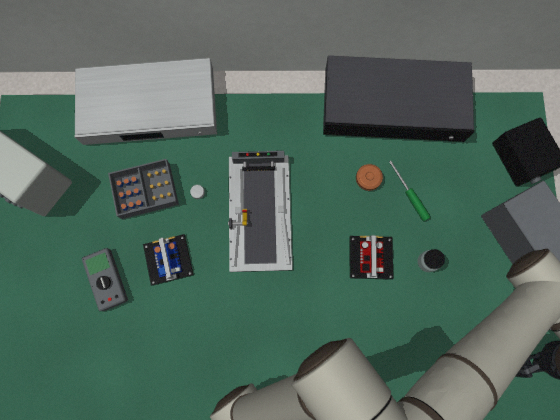

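View pics/side0.png

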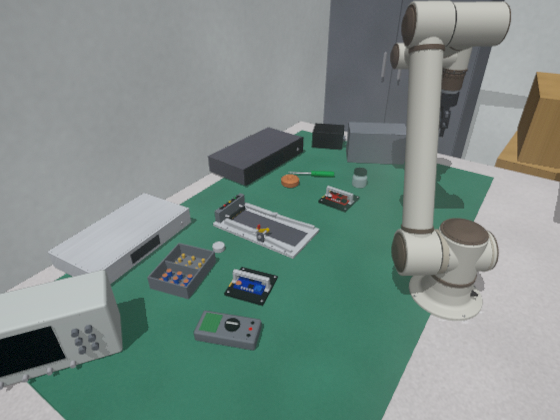

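Run:
```python
from h import *
for n in ['top','side']:
    c=cam(n); d=np.load(n+'0.npy')
    for th in ['carrier','carrier_front','carrier_bow','bay','bay_mouth','bay_home','catch','catch_nose','contact_bar','red_carrier']:
        for r in arm.place_of(th,n)[:2]:
            u,v=r['uv']; dd=d[int(v),int(u)]
            print(n,th,round(r['confidence'],2),np.round([u,v]),np.round(unproj(c,u,v,dd),1), np.round(ray_z(c,u,v,3),1))
print(arm.read_state()['clock'])
```

```text
top carrier 0.76 [167. 259.] [475.3 287.8  47.6] [481.1 298.1   3. ]
top carrier 0.68 [261. 250.] [503.4  30.2  16. ] [505.4  30.6   3. ]
top carrier_front 0.83 [165. 237.] [546.4 306.5   4.2] [546.6 306.8   3. ]
top carrier_bow 0.77 [164. 255.] [485.8 294.6  49.9] [492.3 305.8   3. ]
top bay 0.74 [257. 210.] [619.6  41.1  17.4] [623.   41.7   3. ]
top bay_mouth 0.76 [261. 250.] [505.2  29.1  21.4] [507.9  29.8   3. ]
top bay_home 0.72 [258. 191.] [676.5  39.   18. ] [680.7  39.7   3. ]
top catch 0.62 [243. 223.] [577.7  80.2  41.3] [585.6  83.1   3. ]
top catch_nose 0.6 [250. 210.] [623.   62.3   8.3] [624.3  62.6   3. ]
top contact_bar 0.5 [260. 252.] [500.   32.8  14. ] [501.6  33.2   3. ]
top contact_bar 0.44 [259. 169.] [737.2  36.9  32.5] [746.8  38.2   3. ]
top red_carrier 0.63 [373. 256.] [ 481.4 -278.2   51.1] [ 487.8 -287.5    3. ]
side carrier_front 0.7 [234. 279.] [526.8 312.7  23.6] [541.9 296.6   3. ]
side carrier_bow 0.6 [251. 277.] [474.1 298.5  47. ] [504.2 262.1   3. ]
side bay 0.78 [265. 230.] [580.5  81.8  37.9] [608.8  43.8   3. ]
side bay_mouth 0.9 [296. 237.] [486.1  31.3  16.4] [495.1  16.3   3. ]
side bay_mouth 0.62 [220. 247.] [660.8 220.4  20.9] [676.8 204.4   3. ]
side bay_home 0.78 [251. 224.] [663.3  54.1  14. ] [673.1  42.1   3. ]
side catch 0.59 [267. 232.] [570.1  83.   36.3] [596.5  46.9   3. ]
side catch_nose 0.4 [255. 232.] [609.3 100.4  32. ] [633.6  69.8   3. ]
side red_carrier 0.56 [337. 200.] [ 483.3 -265.2   13.6] [ 490.4 -280.9    3. ]
1.15
```

The top view shows the blue carrier at about (167,259), the bay at (260,212) with its head up the image (world +x), and the catch at (243,218). The gold front is near (165,237), so both already point roughly along +x.

Run:
```python
from h import *
c=cam('wrist'); print(c[3],c[4]); print(ray_z(c,280,210,15))
```

```text
[[-3.65674389e-01  9.30742691e-01 -5.33841094e-04]
 [ 8.98382964e-01  3.53110564e-01  2.61191461e-01]
 [ 2.43290549e-01  9.50314342e-02 -9.65286867e-01]] [624.57286936 -34.30055996 378.38190142]
[ 255.30621956 -571.66898211   15.        ]
```

Call:
{"name": "play_rows", "arguments": {
  "motion": [100,3.2,5.4,1,0,0,0,100,6.4,10.8,2,0,0,0,100,9.6,16.2,3,0,0,-5,100,12.8,21.6,4,0,0,-9,100,16,27,5,0,0,-12]
}}

```text
clock: 1.78
position: [386.9, -314.4, 281.1]
ee_rot: [-0.082, 0.997, -0.0, 0.0]
contact_force: [1.4, -0.5, -0.5]
gripper_width: 85.2
```

Call:
{"name": "play_rows", "arguments": {
  "motion": [100,2.4,5.6,1,0,0,0,100,4.8,11.2,2,0,0,0,100,7.2,16.8,3,0,0,0,100,9.6,22.4,4,0,0,0,100,12,28,5,0,0,0]
}}

```text
clock: 2.4
position: [506.5, -34.1, 331.3]
ee_rot: [-0.083, 0.997, 0.0, 0.001]
contact_force: [1.2, -0.3, -0.5]
gripper_width: 85.4
```

Call:
{"name": "play_rows", "arguments": {
  "motion": [100,3.5,4,1.5,0,0,0,100,6,7,3,0,0,0,100,6,7,3,0,0,0]
}}

```text
clock: 2.78
position: [567.7, 36.0, 360.5]
ee_rot: [-0.084, 0.996, 0.0, 0.0]
contact_force: [-1.5, 0.3, -0.9]
gripper_width: 85.6
```

Run:
```python
from h import *
c=cam('wrist'); im,d=arm.get_image('wrist'); save('w1',im); np.save('w1.npy',d); import pickle; pickle.dump(c,open('w1.pkl','wb'))
for th in ['bay_mouth','bay_home','catch_nose','catch','contact_bar','bay']:
    for r in arm.place_of(th,'wrist')[:2]:
        u,v=r['uv']; z={'catch':36}.get(th,15); print(th,round(r['confidence'],2),np.round([u,v]),np.round(unproj(c,u,v,d[int(v),int(u)]),1),np.round(ray_z(c,u,v,15),1))
```

```text
bay_mouth 0.93 [288. 108.] [495.1  33.6  16.7] [495.1  33.6  15. ]
bay_mouth 0.15 [486. 276.] [679.1 360.4   8.1] [676.6 355.8  15. ]
bay_home 0.91 [268. 243.] [679.6  36.2  16.6] [680.2  36.3  15. ]
catch_nose 0.7 [271. 201.] [618.9  31.1  15.5] [619.   31.1  15. ]
catch_nose 0.56 [500. 132.] [479.3 288.7  52.1] [477.5 310.4  15. ]
catch 0.6 [307. 178.] [575.6  71.8  42.5] [579.9  74.5  15. ]
contact_bar 0.74 [264. 283.] [738.6  40.9  20.8] [741.5  41.   15. ]
bay 0.73 [273. 200.] [616.2  33.9  17. ] [616.6  33.9  15. ]
```

View pics/w1.png

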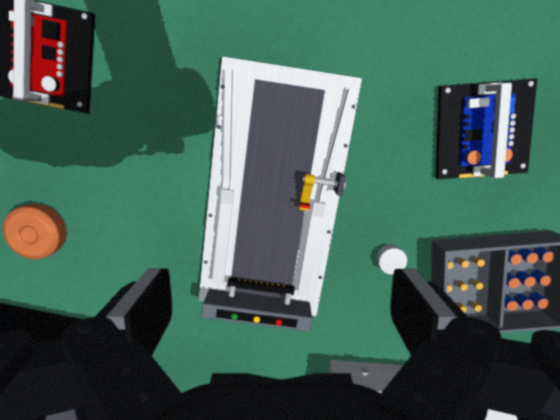

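The wrist view shows the bay with mouth corners at (223,58) and (360,78). The head is at (258,310), the catch at (307,185), and the blue carrier at (487,130) with its gold edge down the image (+x). I'll fit both poses.

```bash
cat > fit.py <<'E'
from h import *
def topgrid(c,d):
    f,cx,cy,R,t=c
    v,u=np.mgrid[0:420,0:560]
    P=np.stack([(u-cx)/f*d,(v-cy)/f*d,d],-1)-t
    return P@R
def rectfit(c,mask,z):
    cs,_=cv2.findContours(mask.astype(np.uint8),cv2.RETR_EXTERNAL,cv2.CHAIN_APPROX_NONE)
    k=max(cs,key=cv2.contourArea)[:,0,:]
    X=np.array([ray_z(c,u,v,z)[:2] for u,v in k])
    return X
E
python3 - <<'E'
from fit import *
import pickle
c=pickle.load(open('w1.pkl','rb')); d=np.load('w1.npy'); im=cv2.imread('pics/w1.png')
W=topgrid(c,d)
hsv=cv2.cvtColor(im,cv2.COLOR_BGR2HSV)
# mat z check, bed z check
def med(u0,v0,u1,v1): 
    a=W[v0:v1,u0:u1].reshape(-1,3); return np.round(np.median(a,0),1),np.round(a.std(0),1)
print('mat',med(180,20,210,40),med(380,100,420,160)); print('bed',med(260,100,290,160)); print('bed far',med(250,220,280,260)); print('base',med(230,70,240,90))
green=((hsv[...,0]>60)&(hsv[...,0]<95)&(hsv[...,1]>90))
m=~green
n,l,st,ce=cv2.connectedComponentsWithStats(m.astype(np.uint8))
for p,z,name in [((270,130),15,'bay'),((450,130),13,'car')]:
    mk=l==l[p[1],p[0]]
    print(name,st[l[p[1],p[0]]])
    X=rectfit(c,mk,z)
    print(cv2.minAreaRect(X.astype(np.float32)), cv2.boxPoints(cv2.minAreaRect(X.astype(np.float32))).round(1).tolist())
    np.save(name+'X.npy',X)
for q in [(223,58),(360,78),(201,290),(318,315)]: print(q,ray_z(c,*q,15).round(1))
E
```

```text
mat (array([421.2, -97.3,   3.5]), array([ 6.8, 10.6,  0.9])) (array([496.8, 184.5,   3.4]), array([22., 18., 25.]))
bed (array([523.7,  20.7,  15.9]), array([21.7, 11.6, 32.5]))
bed far (array([675.1,  31.1,  16. ]), array([20.9, 12.2, 34.4]))
base (array([471.9, -38.7,  15.9]), array([6.8, 3.3, 4.4]))
bay [  198    56   165   276 34121]
((627.6019287109375, 36.59967041015625), (367.1100158691406, 184.4577178955078), 1.2598463296890259) [[442.1000061035156, 124.80000305175781], [446.1000061035156, -59.599998474121094], [813.0999755859375, -51.599998474121094], [809.0999755859375, 132.8000030517578]]
car [ 436   79  100  100 8795]
((481.7013244628906, 291.44677734375), (125.19020080566406, 122.31795501708984), 13.627341270446777) [[406.5, 336.1000061035156], [435.29998779296875, 217.3000030517578], [556.9000244140625, 246.8000030517578], [528.0999755859375, 365.6000061035156]]
(223, 58) [449.3 -56.3  15. ]
(360, 78) [443.8 116.1  15. ]
(201, 290) [768.2 -48.3  15. ]
(318, 315) [779.8 128.5  15. ]
```

```bash
cat >> fit.py <<'E'
def fitrect(X,L,Wd,yaw0,c0,sides,tol=8,n=15):
    """robust least squares: rectangle of centre, yaw; contour pts assigned to nearest side, sides list from '+x-x+y-y'; fits also common inset"""
    from scipy.optimize import least_squares
    p=np.array([*c0,yaw0,0.])
    def res(p,full=False):
        ca,sa=np.cos(p[2]),np.sin(p[2]); Y=X-p[:2]
        a=Y[:,0]*ca+Y[:,1]*sa; b=-Y[:,0]*sa+Y[:,1]*ca
        D=np.stack([a-L/2,-a-L/2,b-Wd/2,-b-Wd/2],1)-p[3]
        k=np.argmin(abs(D),1); r=D[np.arange(len(X)),k]
        ok=np.isin(np.array(['+x','-x','+y','-y'])[k],sides)&(abs(r)<tol)
        # keep away from corners
        ok&=np.where(k<2,abs(b)<Wd/2-8,abs(a)<L/2-8)
        return r*ok
    s=least_squares(res,p,loss='soft_l1',f_scale=1.0)
    r=res(s.x); return s.x,np.sqrt(np.mean(r[r!=0]**2)),(r!=0).sum()
E
python3 - <<'E'
from fit import *
b=np.load('bayX.npy'); k=np.load('carX.npy')
# restrict bay to x<770
bb=b[b[:,0]<765]
p,r,n=fitrect(bb,338,176,0.03,(613,36),['-x','+y','-y'])
ca,sa=np.cos(p[2]),np.sin(p[2]); o=p[:2]+6*np.array([ca,sa])
print('bay centre',p.round(3),r,n,'origin',o.round(1))
for x in (-122,60,117,0): print(x,(o+x*np.array([ca,sa])).round(1))
for y0 in (0.15,.24):
  p,r,n=fitrect(k,120,120,y0,(481,291),['+x','-x','+y','-y']); print('car',p.round(3),r,n)
E
```

```text
bay centre [6.2210e+02 2.6504e+01 2.2000e-02 8.2200e+00] 0.9972977967153501 341 origin [628.1  26.6]
-122 [506.1  23.9]
60 [688.1  28. ]
117 [745.1  29.3]
0 [628.1  26.6]
car [ 4.80100e+02  2.91266e+02  2.41000e-01 -5.40000e-02] 1.110815094894726 324
car [ 4.80100e+02  2.91266e+02  2.41000e-01 -5.40000e-02] 1.1108150948763984 324
```

```bash
sed -i "s/loss='soft_l1',f_scale=1.0/loss='soft_l1',f_scale=1.0,bounds=([-9999]*3+[-1],[9999]*3+[1])/" fit.py
python3 - <<'E'
from fit import *
import pickle
c=pickle.load(open('w1.pkl','rb'));im=cv2.imread('pics/w1.png')
b=np.load('bayX.npy')
bb=b[b[:,0]<765]
for c0 in [(613,34),(616,34),(611,30)]:
  p,r,n=fitrect(bb,338,176,0.03,c0,['-x','+y','-y'],tol=6)
  ca,sa=np.cos(p[2]),np.sin(p[2]); o=p[:2]+6*np.array([ca,sa])
  print('bay centre',p.round(3),r,n,'origin',o.round(1))
f=np.array([ca,sa]);l=np.array([-sa,ca])
def B(x,y,z): return proj(c,[*(o+x*f+y*l),z+3])
def poly(pts,col):
    cv2.polylines(im,[np.round(np.array([B(*q) for q in pts])*4).astype(int)],1,col,1,shift=2)
poly([(-175,-88,12),(163,-88,12),(163,88,12),(-175,88,12)],(0,0,255))
poly([(-160,-73,23.5),(-25,-61,23.5),(100,-61,23.5),(100,61,23.5),(-25,61,23.5),(-160,73,23.5)],(255,0,0))
poly([(-42,36,33),(0,36,14),(0,48,14),(-42,48,33)],(255,0,255))
poly([(140,-60,58+12),(162,-60,58),(162,60,58),(140,60,58)],(0,255,0))
poly([(117,-48,12),(117,48,12)],(255,255,0))
k=np.array([480.1,291.27]);y=.241;f2=np.array([np.cos(y),np.sin(y)]);l2=np.array([-f2[1],f2[0]])
poly2=[proj(c,[*(k+a*f2+bq*l2),13]) for a,bq in [(60,60),(60,-60),(-60,-60),(-60,60)]]
cv2.polylines(im,[np.round(np.array(poly2)*4).astype(int)],1,(0,0,255),1,shift=2)
poly2=[proj(c,[*(k+a*f2+bq*l2),3+48]) for a,bq in [(56,6),(56,-6),(-56,-6),(-56,6)]]
cv2.polylines(im,[np.round(np.array(poly2)*4).astype(int)],1,(0,0,255),1,shift=2)
cv2.imwrite('pics/ov1.png',cv2.resize(im[40:340,180:560],None,fx=2,fy=2))
E
```

```text
bay centre [6.14544e+02 3.37170e+01 2.20000e-02 8.31000e-01] 0.7706105518418881 572 origin [620.5  33.9]
bay centre [6.03066e+02 3.34650e+01 2.20000e-02 8.04000e-01] 0.9928701679030092 465 origin [609.1  33.6]
bay centre [ 6.35444e+02  6.98770e+01 -2.01000e-01  4.35000e-01] 3.831469945861561 12 origin [641.3  68.7]
```

View pics/ov1.png

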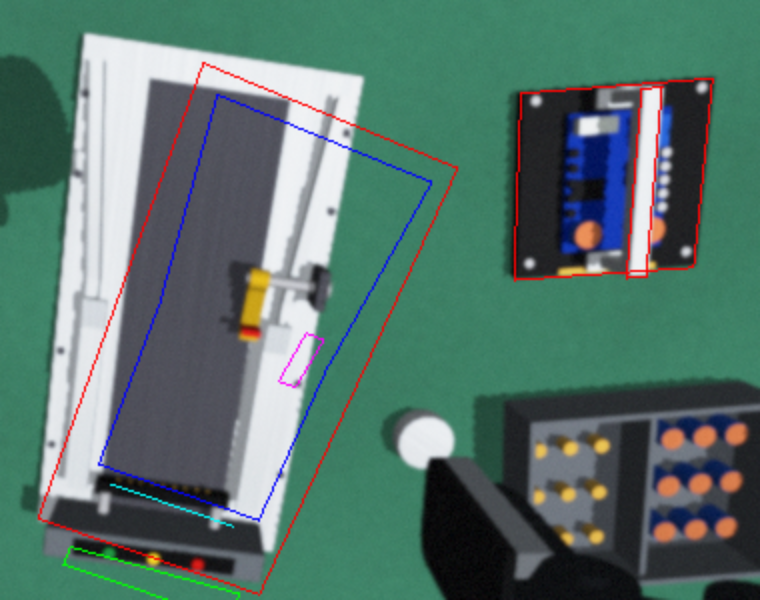

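The carrier fit sits on the plate and bow. The bay was drawn with the bad third start, so I'll redo it with the first fit.

```bash
cat > ov.py <<'E'
from fit import *
def draw(c,im,o,yaw,off=(0,0,0)):
    f=np.array([np.cos(yaw),np.sin(yaw)]);l=np.array([-f[1],f[0]])
    def B(x,y,z): return proj(c,[*(o+x*f+y*l),z+3])
    def poly(pts,col): cv2.polylines(im,[np.round(np.array([B(*q) for q in pts])*4).astype(int)],1,col,1,shift=2)
    poly([(-175,-88,12),(163,-88,12),(163,88,12),(-175,88,12)],(0,0,255))
    poly([(-160,-73,23.5),(-25,-61,23.5),(100,-61,23.5),(100,61,23.5),(-25,61,23.5),(-160,73,23.5)],(255,0,0))
    poly([(-42,36,40),(0,36,14),(0,48,14),(-42,48,40)],(255,0,255))
    poly([(140,-60,58),(162,-60,58),(162,60,58),(140,60,58)],(0,255,0))
    poly([(117,-48,25),(117,48,25)],(255,255,0))
E
python3 - <<'E'
from ov import *
import pickle
c=pickle.load(open('w1.pkl','rb'));im=cv2.imread('pics/w1.png')
draw(c,im,np.array([620.5,33.9]),.022)
cv2.imwrite('pics/ov2.png',cv2.resize(im[40:340,180:400],None,fx=2,fy=2))
E
```

```text
(no output)
```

View pics/ov2.png

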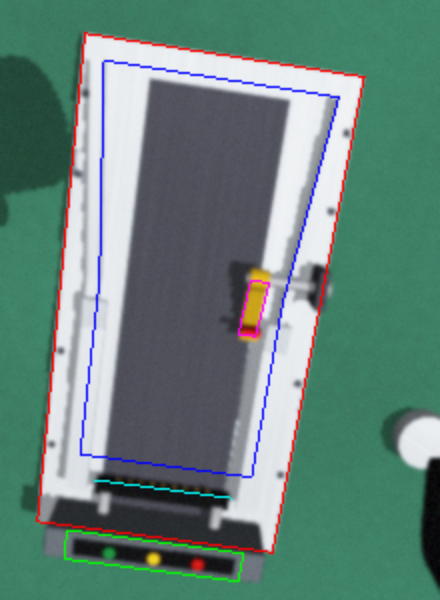

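The bay overlay matches: origin (620.5, 33.9), yaw 0.022. The carrier is at (480.1, 291.3), yaw 0.241. Next I go over the carrier.

Call:
{"name": "play_rows", "arguments": {
  "motion": [100,-1.4,4.3,-4,0,0,1,100,-2.9,8.6,-8,0,0,2,100,-4.3,12.9,-12,0,0,3,100,-5.8,17.2,-16,0,0,4.2,60,-7.3,21.5,-19,0,0,4.2]
}}

```text
clock: 3.75
position: [492.1, 249.1, 169.2]
ee_rot: [-0.119, 0.993, -0.0, -0.0]
contact_force: [1.1, 0.1, 0.9]
gripper_width: 69.7
```

Call:
{"name": "play_rows", "arguments": {
  "motion": [60,-1.4,4,-3,0,0,0,60,-1.4,4,-5,0,0,0,60,-1.4,4,-5,0,0,0]
}}

```text
clock: 4.12
position: [478.2, 288.0, 119.1]
ee_rot: [-0.119, 0.993, -0.001, -0.002]
contact_force: [0.1, -0.6, 0.9]
gripper_width: 51.6
```

Run:
```python
from h import *
s=arm.read_state(); print(s['position'],s['ee_rot'],s['gripper_width'],s['contact_force'])
c=cam('wrist'); im,d=arm.get_image('wrist'); save('w2',im)
im=im[:,:,::-1].copy()
k=np.array([480.1,291.27]);y=.241;f2=np.array([np.cos(y),np.sin(y)]);l2=np.array([-f2[1],f2[0]])
for z,a,b in [(13,60,60),(51,56,6)]:
    P=[proj(c,[*(k+i*a*f2+j*b*l2),z]) for i,j in [(1,1),(1,-1),(-1,-1),(-1,1)]]
    cv2.polylines(im,[np.round(np.array(P)*4).astype(int)],1,(0,0,255),1,shift=2)
cv2.imwrite('pics/ov3.png',im)
```

```text
[478.15735638 288.01005661 119.08539567] [-0.11910664  0.99287958 -0.00120151 -0.00151943] 51.62814093900571 [ 0.05254724 -0.59687046  0.85360935]
```

View pics/ov3.png

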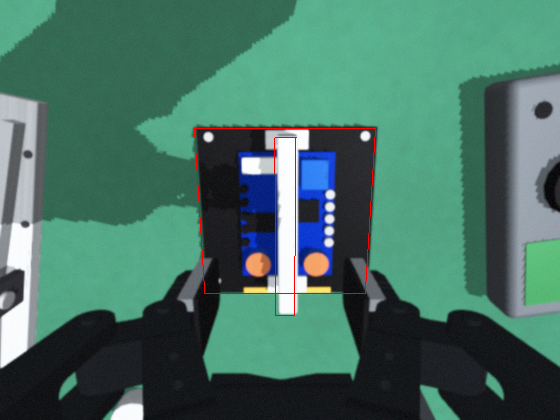

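The overlay matches: plate at (195–377, 127–293), bar at (286, 137–315), fingers centred at about 284. Now I descend and grip.

Call:
{"name": "play_rows", "arguments": {
  "motion": [60,0.2,0.3,-3,0,0,0,50,0.2,0.3,-6,0,0,0,50,0.2,0.3,-8,0,0,0,50,0.2,0.3,-9,0,0,0,50,0.2,0.3,-9,0,0,0]
}}

```text
clock: 4.8
position: [481.7, 291.7, 31.0]
ee_rot: [-0.119, 0.993, 0.0, 0.0]
contact_force: [0.6, 0.1, 0.1]
gripper_width: 42.5
```

Call:
{"name": "play_rows", "arguments": {
  "motion": [30,0,0,0,0,0,0,10,0,0,0,0,0,0,0,0,0,0,0,0,0,0,0,0,0,0,0,0,0,0,0,0,0,0,0]
}}

```text
clock: 5.42
position: [481.7, 292.5, 31.7]
ee_rot: [-0.119, 0.993, 0.001, 0.001]
contact_force: [-1.1, 0.2, 4.9]
gripper_width: 10.3
```

Call:
{"name": "play_rows", "arguments": {
  "motion": [0,0,0,0,0,0,0,0,0,0,0.5,0,0,0,0,0,0,1.5,0,0,0,0,0,0,3,0,0,0,0,0,0,3,0,0,0]
}}

```text
clock: 6.05
position: [482.0, 292.8, 62.2]
ee_rot: [-0.119, 0.993, 0.001, 0.002]
contact_force: [-0.5, -0.8, -3.4]
gripper_width: 10.4
```

Run:
```python
from h import *
s=arm.read_state(); print(s['position'],s['ee_rot'],s['gripper_width'],s['contact_force'],s['wrist_torque'])
im,d=arm.get_image('wrist'); save('w3',im)
```

```text
[482.04257561 292.80132462  62.22663399] [-0.11921688  0.99286643  0.00113314  0.00151475] 10.437403715507108 [-0.45526348 -0.80022064 -3.43292363] [-0.02235677 -0.02960418  0.01685138]
```

View pics/w3.png

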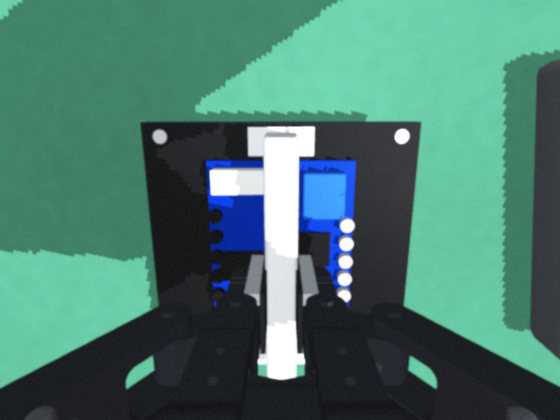

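Held by the bar with the plate visible, rear corners at (141,122) and (420,122), and about 3.4 N of weight. I'll measure its tilt and position in the grip.

```bash
cat > held.py <<'E'
from fit import *
def held(name,show=True):
    s=arm.read_state(); c=cam('wrist'); im,d=arm.get_image('wrist'); save(name,im)
    W=topgrid(c,d); hsv=cv2.cvtColor(im,cv2.COLOR_RGB2HSV)
    p=s['position']
    black=(hsv[...,2]<60)&(W[...,2]>p[2]-30-8)&(W[...,2]<p[2]-5)&(d>0)
    black[300:]=False
    A=W[black]; 
    for _ in range(5):
        q=np.linalg.lstsq(np.c_[A[:,:2]-p[:2],np.ones(len(A))],A[:,2],rcond=None)[0]
        r=A[:,2]-np.c_[A[:,:2]-p[:2],np.ones(len(A))]@q
        A=A[abs(r)<max(1,2*r.std())]
    n=s['ee_rot']; yaw=2*np.degrees(np.arctan2(n[1],n[0]))-180
    y=np.radians(yaw); f=np.array([np.cos(y),np.sin(y)]);l=np.array([-f[1],f[0]])
    print('clock',s['clock'],'tcp',p.round(1),'yaw',round(yaw,2),'quat',n.round(4),'F',s['contact_force'].round(1))
    print('plate top z at TCP',q[2].round(1),'-> underside',round(q[2]-10,1),'slope along x (mrad)',(1e3*q[:2]@f).round(1),'along y',(1e3*q[:2]@l).round(1),len(A))
    B=A[:,:2]-p[:2]; a=B@f;b=B@l
    print('rear edge a',np.percentile(a,.5).round(1),'b range',np.percentile(b,[.5,99.5]).round(1))
    return s,c,im,d
E
python3 -c "
from held import *
held('w4')"
```

```text
clock 6.1 tcp [481.4 292.3  61.4] yaw 13.67 quat [-1.190e-01  9.929e-01  7.000e-04  7.000e-04] F [-0.3 -0.6 -4. ]
plate top z at TCP 43.1 -> underside 33.1 slope along x (mrad) -0.6 along y -1.5 17377
rear edge a -62.6 b range [-59.1  59.2]
```

Call:
{"name": "play_rows", "arguments": {
  "motion": [0,0.2,-2,3,0,0,-1,0,0.5,-7,5,0,0,-4,0,1,-12.5,5,0,0,-7,0,1.5,-18,5,0,0,-10,0,1.9,-23,5,0,0,-12.4]
}}

```text
clock: 6.78
position: [499.6, 60.0, 110.2]
ee_rot: [-0.01, 1.0, -0.0, -0.0]
contact_force: [0.9, 0.2, -3.7]
gripper_width: 10.6
```

Call:
{"name": "play_rows", "arguments": {
  "motion": [0,0,-2.5,0,0,0,0,0,0,-3.1,0,0,0,0,0,0,-3.1,-2,0,0,0,0,0,-3.1,-2,0,0,0]
}}

```text
clock: 7.28
position: [498.8, 30.9, 89.1]
ee_rot: [-0.011, 1.0, -0.001, -0.002]
contact_force: [0.0, -0.9, -3.9]
gripper_width: 11.0
```

```bash
cat > hov.py <<'E'
import sys
from held import *; from ov import draw
s,c,im,d=held(sys.argv[1]); im=im[:,:,::-1].copy(); draw(c,im,np.array([620.5,33.9]),.022); cv2.imwrite('pics/ov_'+sys.argv[1]+'.png',im)
o=np.array([620.5,33.9]);f=np.array([np.cos(.022),np.sin(.022)]); e=s['position'][:2]-o
print('TCP in bay',(e@f).round(1),(e@[-f[1],f[0]]).round(1))
E
python3 hov.py w5
```

```text
clock 7.275 tcp [498.8  30.9  89.1] yaw 1.28 quat [-1.120e-02  9.999e-01 -6.000e-04 -2.000e-03] F [ 0.  -0.9 -3.9]
plate top z at TCP 70.9 -> underside 60.9 slope along x (mrad) -5.6 along y -3.8 20059
rear edge a -62.4 b range [-58.7  59.2]
TCP in bay -121.8 -0.3
```

View pics/ov_w5.png

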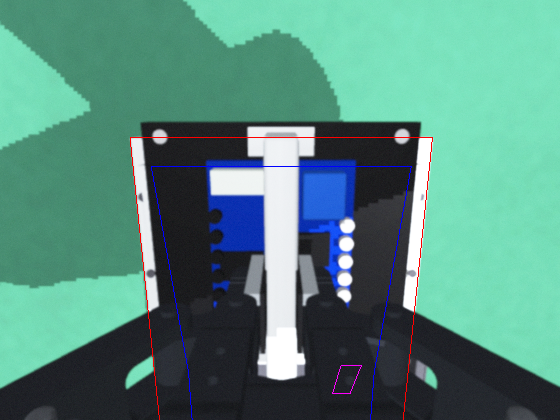

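The bay overlay still fits the visible base edges, at (131,138) to (432,138), and the carrier sits centred over the mouth. I'll lower to just above the bed, then go by feel.

Call:
{"name": "play_rows", "arguments": {
  "motion": [0,0.1,0,-1.5,0,0,0,0,0.1,0,-3,0,0,0,0,0.1,0,-4,0,0,0,0,0.1,0,-4.2,0,0,0,0,0.1,0,-4.2,0,0,0]
}}

```text
clock: 7.95
position: [501.4, 31.1, 48.6]
ee_rot: [-0.011, 1.0, 0.0, 0.0]
contact_force: [-0.3, -0.1, -3.9]
gripper_width: 10.5
```

Call:
{"name": "play_rows", "arguments": {
  "motion": [0,0,0,-0.1,0,0,0,0,0,0,-0.2,0,0,0,0,0,0,-0.2,0,0,0]
}}

```text
clock: 8.32
position: [501.2, 30.9, 46.6]
ee_rot: [-0.011, 1.0, 0.0, 0.0]
contact_force: [0.4, 0.3, -3.7]
gripper_width: 10.5
```

Call:
{"name": "play_rows", "arguments": {
  "motion": [0,0,0,-0.1,0,0,0,0,0,0,-0.1,0,0,0]
}}

```text
clock: 8.57
position: [501.1, 30.9, 45.4]
ee_rot: [-0.011, 1.0, -0.0, -0.0]
contact_force: [0.6, 0.9, -3.4]
gripper_width: 10.7
```

Call:
{"name": "play_rows", "arguments": {
  "motion": [0,0,0,-0.1,0,0,0,0,0,0,-0.1,0,0,0]
}}

```text
clock: 8.82
position: [501.1, 30.9, 44.4]
ee_rot: [-0.011, 1.0, -0.0, -0.0]
contact_force: [-0.0, -0.1, -3.5]
gripper_width: 10.6
```

Call:
{"name": "play_rows", "arguments": {
  "motion": [0,0,0,-0.05,0,0,0,0,0,0,-0.05,0,0,0]
}}

```text
clock: 9.07
position: [501.2, 30.9, 44.0]
ee_rot: [-0.011, 1.0, 0.0, 0.0]
contact_force: [-0.3, 0.1, -4.7]
gripper_width: 10.5
```

Call:
{"name": "play_rows", "arguments": {
  "motion": [0,0,0,-0.05,0,0,0,0,0,0,-0.05,0,0,0]
}}

```text
clock: 9.32
position: [501.2, 30.9, 43.8]
ee_rot: [-0.011, 1.0, -0.0, 0.0]
contact_force: [-0.8, -0.3, 0.1]
gripper_width: 10.8
```

Call:
{"name": "play_rows", "arguments": {
  "motion": [0,0,0,-0.05,0,0,0,0,0,0,-0.05,0,0,0]
}}

```text
clock: 9.57
position: [501.2, 30.9, 43.8]
ee_rot: [-0.011, 1.0, -0.0, 0.0]
contact_force: [-3.3, 0.5, 5.4]
gripper_width: 10.6
```

Call:
{"name": "play_rows", "arguments": {
  "motion": [0,0,0,-0.05,0,0,0,0,0,0,-0.05,0,0,0]
}}

```text
clock: 9.82
position: [501.2, 30.9, 43.7]
ee_rot: [-0.011, 1.0, -0.0, 0.0]
contact_force: [-4.2, 0.9, 8.7]
gripper_width: 10.6
```

Bed contact is at z ≈ 43.8. I'll ease off to a light load and start sliding.

Call:
{"name": "play_rows", "arguments": {
  "motion": [0,0,0.02,0.05,0,0,0,0,0,0.04,0.11,0,0,0,0,0,0.04,0.11,0,0,0]
}}

```text
clock: 10.2
position: [501.3, 31.2, 43.8]
ee_rot: [-0.011, 1.0, -0.0, 0.0]
contact_force: [-1.1, -1.7, 2.7]
gripper_width: 10.6
```

Call:
{"name": "play_rows", "arguments": {
  "motion": [0,0.3,0.01,0,0,0,0,0,0.8,0.02,0,0,0,0,0,1.3,0.03,0,0,0,0,0,1.8,0.04,0,0,0,0,0,2.2,0.05,0,0,0,0]
}}

```text
clock: 10.82
position: [522.4, 31.7, 43.8]
ee_rot: [-0.011, 1.0, -0.0, -0.001]
contact_force: [-5.5, 0.9, 6.1]
gripper_width: 10.7
```

Call:
{"name": "play_rows", "arguments": {
  "motion": [0,0,0,0.05,0,0,0,0,0,0,0.05,0,0,0]
}}

```text
clock: 11.08
position: [523.3, 31.9, 43.8]
ee_rot: [-0.011, 1.0, 0.0, 0.0]
contact_force: [-0.2, -0.0, -0.6]
gripper_width: 10.6
```

Call:
{"name": "play_rows", "arguments": {
  "motion": [0,0.2,0,0.01,0,0,0,0,0.5,0.01,0.03,0,0,0,0,0.8,0.02,0.03,0,0,0]
}}

```text
clock: 11.45
position: [531.3, 32.1, 44.0]
ee_rot: [-0.011, 1.0, 0.0, -0.0]
contact_force: [0.3, 0.4, -3.4]
gripper_width: 10.8
```

```bash
python3 hov.py w6
```

```text
clock 11.45 tcp [531.3  32.1  44. ] yaw 1.27 quat [-1.110e-02  9.999e-01  0.000e+00 -1.000e-04] F [ 0.3  0.4 -3.4]
plate top z at TCP 25.8 -> underside 15.8 slope along x (mrad) -2.0 along y -1.8 21102
rear edge a -62.8 b range [-58.8  59.6]
TCP in bay -89.2 0.1
```

View pics/ov_w6.png

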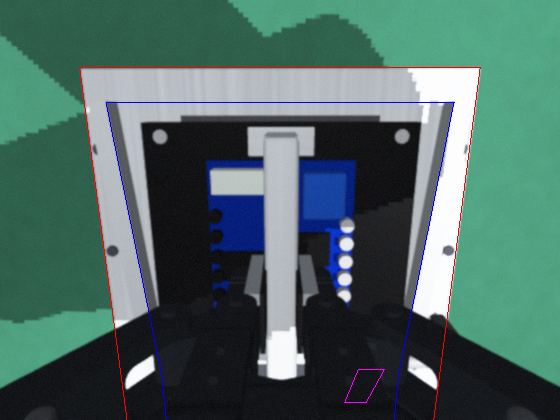

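The carrier sits centred between the guides, its rear corners at (143,122) and (419,122), with near-equal gaps. I'll continue slowly.

Call:
{"name": "play_rows", "arguments": {
  "motion": [0,0.2,0,-0.02,0,0,0,0,0.4,0.01,-0.02,0,0,0,0,0.6,0.01,-0.02,0,0,0,0,0.8,0.02,-0.02,0,0,0]
}}

```text
clock: 12.0
position: [538.4, 32.0, 44.0]
ee_rot: [-0.011, 1.0, -0.0, -0.001]
contact_force: [-2.5, -1.3, -2.0]
gripper_width: 10.6
```

Call:
{"name": "play_rows", "arguments": {
  "motion": [0,0.2,0,0,0,0,0,0,0.4,0.01,0,0,0,0,0,0.6,0.01,0,0,0,0,0,0.8,0.02,0,0,0,0]
}}

```text
clock: 12.5
position: [547.4, 32.5, 44.1]
ee_rot: [-0.011, 1.0, 0.0, 0.0]
contact_force: [-1.2, 0.2, -3.7]
gripper_width: 10.5
```

Call:
{"name": "play_rows", "arguments": {
  "motion": [0,0.3,0,-0.03,0,0,0,0,0.6,0.01,-0.03,0,0,0,0,0.9,0.02,-0.03,0,0,0,0,1.2,0.03,-0.03,0,0,0]
}}

```text
clock: 13.0
position: [559.5, 32.7, 43.9]
ee_rot: [-0.011, 1.0, 0.0, 0.0]
contact_force: [-2.0, 0.3, -2.7]
gripper_width: 10.6
```

Call:
{"name": "play_rows", "arguments": {
  "motion": [0,0.3,0,0,0,0,0,0,0.6,0.01,0,0,0,0,0,0.9,0.02,0,0,0,0,0,1.2,0.03,0,0,0,0]
}}

```text
clock: 13.5
position: [571.4, 33.0, 43.9]
ee_rot: [-0.011, 1.0, 0.0, 0.0]
contact_force: [0.3, -1.1, -2.9]
gripper_width: 10.3
```

```bash
python3 hov.py w7; python3 -c "
from h import *
im,d=arm.get_image('side'); cv2.imwrite('pics/s7.png',cv2.resize(im[180:280,200:340,::-1],None,fx=5,fy=5,interpolation=cv2.INTER_CUBIC))"
```

```text
clock 13.5 tcp [571.4  33.   43.9] yaw 1.27 quat [-0.0111  0.9999  0.      0.    ] F [ 0.3 -1.1 -2.9]
plate top z at TCP 25.7 -> underside 15.7 slope along x (mrad) -0.9 along y -0.6 21646
rear edge a -62.7 b range [-59.   60.2]
TCP in bay -49.1 0.2
```

View pics/s7.png

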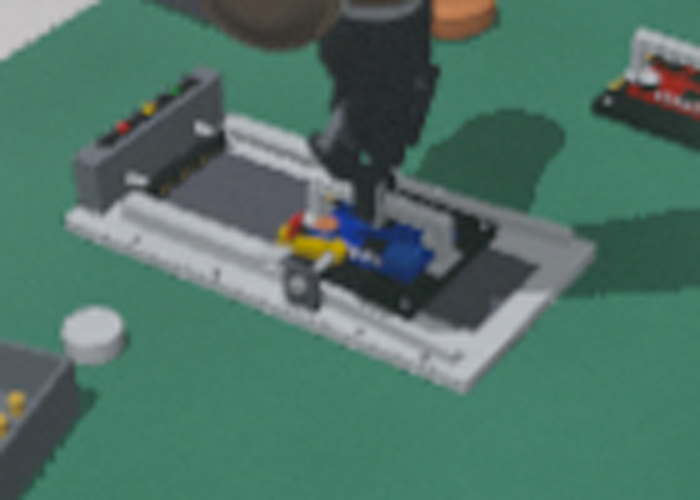

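The side view shows the carrier in the channel with the yellow catch lifted on its front (catch at 310,240 px), and the fingers clear of it. Continuing.

Call:
{"name": "play_rows", "arguments": {
  "motion": [0,0.4,0.01,0,0,0,0,0,0.8,0.02,0,0,0,0,0,1.2,0.03,0,0,0,0,0,1.6,0.04,0,0,0,0,0,2,0.05,0,0,0,0]
}}

```text
clock: 14.22
position: [591.4, 33.5, 43.9]
ee_rot: [-0.011, 1.0, 0.0, -0.0]
contact_force: [-1.6, -0.8, -3.4]
gripper_width: 10.6
```

Call:
{"name": "play_rows", "arguments": {
  "motion": [0,0.4,0.01,0,0,0,0,0,0.8,0.02,0,0,0,0,0,1.2,0.03,0,0,0,0,0,1.6,0.04,0,0,0,0,0,2,0.05,0,0,0,0]
}}

```text
clock: 14.85
position: [611.4, 34.0, 43.9]
ee_rot: [-0.011, 1.0, 0.0, 0.0]
contact_force: [-0.4, -0.4, -1.8]
gripper_width: 10.9
```

Call:
{"name": "play_rows", "arguments": {
  "motion": [0,0.4,0.01,0,0,0,0,0,0.8,0.02,0,0,0,0,0,1.2,0.03,0,0,0,0,0,1.6,0.04,0,0,0,0,0,2,0.05,0,0,0,0]
}}

```text
clock: 15.48
position: [631.4, 34.5, 43.9]
ee_rot: [-0.011, 1.0, -0.0, -0.0]
contact_force: [-1.4, -0.0, -3.0]
gripper_width: 10.8
```

Call:
{"name": "play_rows", "arguments": {
  "motion": [0,0.4,0.01,0,0,0,0,0,0.8,0.02,0,0,0,0,0,1.2,0.03,0,0,0,0,0,1.6,0.04,0,0,0,0,0,2,0.05,0,0,0,0]
}}

```text
clock: 16.1
position: [651.4, 35.0, 43.8]
ee_rot: [-0.011, 1.0, 0.0, -0.0]
contact_force: [-1.1, -0.7, -2.5]
gripper_width: 10.7
```

```bash
python3 hov.py w8; python3 -c "
from h import *
im,d=arm.get_image('side'); cv2.imwrite('pics/s8.png',cv2.resize(im[180:280,200:340,::-1],None,fx=5,fy=5,interpolation=cv2.INTER_CUBIC))"
```

```text
clock 16.1 tcp [651.4  35.   43.8] yaw 1.27 quat [-0.0111  0.9999  0.     -0.    ] F [-1.1 -0.7 -2.5]
plate top z at TCP 25.6 -> underside 15.6 slope along x (mrad) -0.3 along y -0.6 16117
rear edge a -63.9 b range [-58.8  77.5]
TCP in bay 30.9 0.4
```

View pics/s8.png

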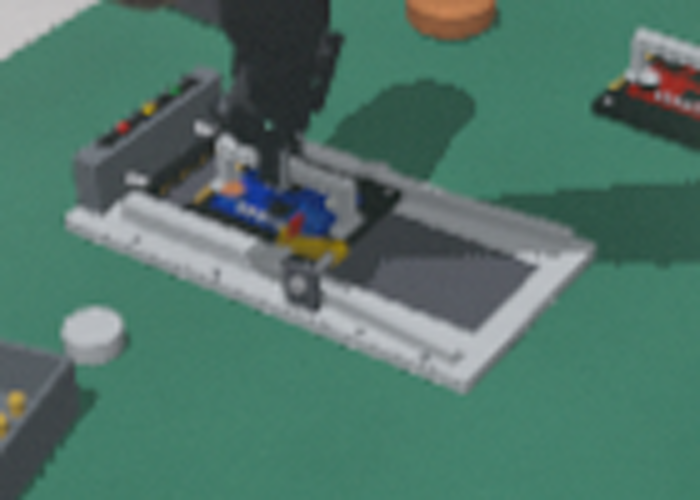

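View pics/ov_w8.png

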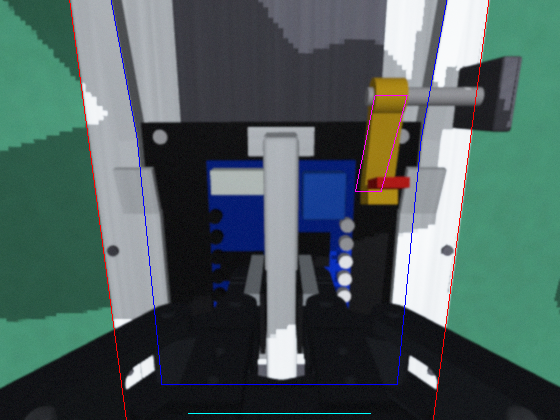

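The catch rests on the plate, its nose near (378,200) in the wrist view, and forces are light. I'll creep towards the contacts.

Call:
{"name": "play_rows", "arguments": {
  "motion": [0,0.4,0.01,0,0,0,0,0,0.8,0.02,0,0,0,0,0,1.2,0.02,0,0,0,0,0,1.6,0.03,0,0,0,0,0,2,0.04,0,0,0,0]
}}

```text
clock: 16.82
position: [671.4, 35.4, 43.9]
ee_rot: [-0.011, 1.0, -0.0, -0.0]
contact_force: [-1.8, -0.8, -2.7]
gripper_width: 10.4
```

Call:
{"name": "play_rows", "arguments": {
  "motion": [0,0.1,0,0,0,0,0,0,0.25,0,0,0,0,0,0,0.4,0.01,0,0,0,0]
}}

```text
clock: 17.2
position: [675.1, 35.5, 43.9]
ee_rot: [-0.011, 1.0, -0.0, -0.0]
contact_force: [-0.6, 0.8, -2.8]
gripper_width: 10.3
```

Call:
{"name": "play_rows", "arguments": {
  "motion": [0,0.1,0,0,0,0,0,0,0.2,0,0,0,0,0]
}}

```text
clock: 17.45
position: [677.2, 35.5, 43.9]
ee_rot: [-0.011, 1.0, 0.0, -0.0]
contact_force: [-0.9, 1.0, -3.5]
gripper_width: 10.4
```

Call:
{"name": "play_rows", "arguments": {
  "motion": [0,0.1,0,0,0,0,0,0,0.2,0,0,0,0,0]
}}

```text
clock: 17.7
position: [679.2, 35.5, 43.9]
ee_rot: [-0.011, 1.0, 0.0, 0.0]
contact_force: [-0.1, 0.5, -3.6]
gripper_width: 10.6
```

Call:
{"name": "play_rows", "arguments": {
  "motion": [0,0.1,0,0,0,0,0,0,0.2,0,0,0,0,0]
}}

```text
clock: 17.95
position: [680.3, 35.5, 43.8]
ee_rot: [-0.011, 1.0, -0.0, -0.001]
contact_force: [-5.0, 1.4, 0.2]
gripper_width: 10.3
```

Call:
{"name": "play_rows", "arguments": {
  "motion": [0,0.1,0,0,0,0,0,0,0.2,0,0,0,0,0]
}}

```text
clock: 18.2
position: [681.6, 35.5, 43.9]
ee_rot: [-0.011, 1.0, -0.0, -0.002]
contact_force: [-5.7, 2.5, 0.9]
gripper_width: 10.7
```

Contact at x ≈ 680, as predicted. I'll creep on about 6 mm, watching the force.

Call:
{"name": "play_rows", "arguments": {
  "motion": [0,0.1,0.01,0,0,0,0,0,0.15,0.02,0,0,0,0]
}}

```text
clock: 18.45
position: [682.6, 35.6, 43.9]
ee_rot: [-0.011, 1.0, -0.0, -0.002]
contact_force: [-7.1, 0.9, 1.0]
gripper_width: 10.4
```

Call:
{"name": "play_rows", "arguments": {
  "motion": [0,0.1,0.01,0,0,0,0,0,0.15,0.02,0,0,0,0]
}}

```text
clock: 18.7
position: [683.7, 35.6, 43.9]
ee_rot: [-0.011, 1.0, -0.0, -0.003]
contact_force: [-8.2, 0.7, 1.9]
gripper_width: 10.9
```

```bash
python3 hov.py w9
```

```text
clock 18.7 tcp [683.7  35.6  43.9] yaw 1.26 quat [-1.100e-02  9.999e-01 -4.000e-04 -2.800e-03] F [-8.2  0.7  1.9]
plate top z at TCP 25.7 -> underside 15.7 slope along x (mrad) -2.6 along y -0.5 17154
rear edge a -92.4 b range [-53.3  77.3]
TCP in bay 63.2 0.3
```

View pics/ov_w9.png

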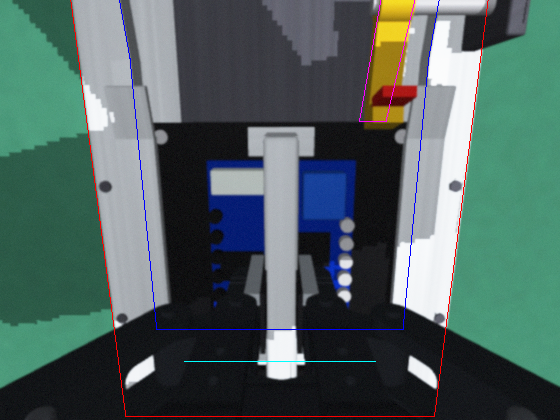

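The catch nose (380,128) still just overlaps the rear edge (row 122). About 2 mm more.

Call:
{"name": "play_rows", "arguments": {
  "motion": [0,0.08,0,0.01,0,0,0,0,0.1,0,0.02,0,0,0]
}}

```text
clock: 19.0
position: [684.4, 35.6, 44.0]
ee_rot: [-0.011, 1.0, -0.0, -0.003]
contact_force: [-8.1, 1.0, 2.9]
gripper_width: 10.7
```

Call:
{"name": "play_rows", "arguments": {
  "motion": [0,0.06,0,0,0,0,0,0,0.1,0,0,0,0,0]
}}

```text
clock: 19.25
position: [685.2, 35.6, 44.0]
ee_rot: [-0.011, 1.0, -0.0, -0.003]
contact_force: [-8.2, 1.4, 3.1]
gripper_width: 10.6
```

```bash
python3 hov.py w10
```

```text
clock 19.25 tcp [685.2  35.6  44. ] yaw 1.25 quat [-1.090e-02  9.999e-01 -4.000e-04 -3.400e-03] F [-8.2  1.4  3.1]
plate top z at TCP 25.8 -> underside 15.8 slope along x (mrad) -3.8 along y -0.6 17218
rear edge a -93.8 b range [-53.2  77.4]
TCP in bay 64.7 0.3
```

View pics/ov_w10.png

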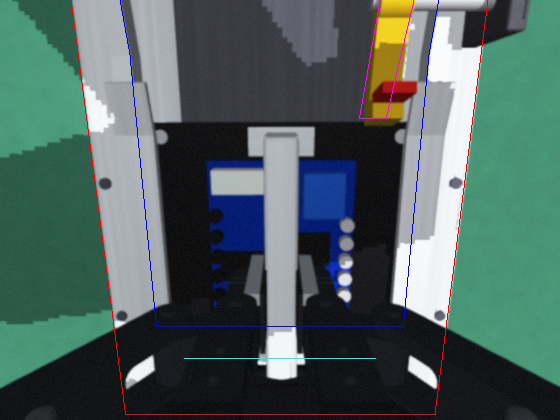

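Call:
{"name": "play_rows", "arguments": {
  "motion": [0,0.05,0,0.01,0,-0.15,0,0,0.08,0,0.02,0,-0.3,0,0,0.08,0,0.02,0,-0.3,0]
}}

```text
clock: 19.68
position: [685.6, 35.6, 43.9]
ee_rot: [-0.011, 1.0, -0.0, -0.001]
contact_force: [-9.1, 1.6, 2.7]
gripper_width: 10.6
```

```bash
python3 hov.py w11
```

```text
clock 19.675 tcp [685.6  35.6  43.9] yaw 1.24 quat [-1.080e-02  9.999e-01 -5.000e-04 -1.200e-03] F [-9.1  1.6  2.7]
plate top z at TCP 25.7 -> underside 15.7 slope along x (mrad) -2.2 along y -0.4 17301
rear edge a -94.3 b range [-53.2  77.3]
TCP in bay 65.1 0.3
```

View pics/ov_w11.png

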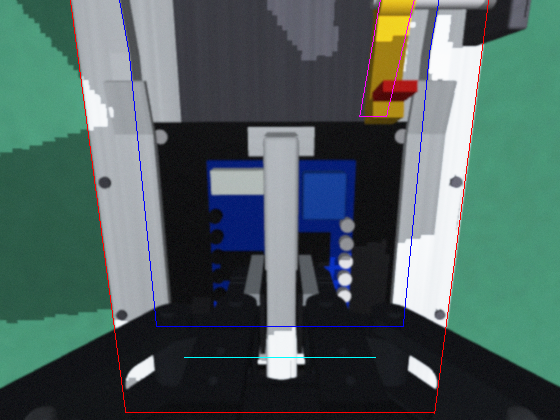

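Still resting on the edge (nose row 123). Next step.

Call:
{"name": "play_rows", "arguments": {
  "motion": [0,0.05,0,0.02,0,0,0,0,0.07,0,0.03,0,0,0,0,0.07,0,0.03,0,0,0]
}}

```text
clock: 20.1
position: [686.1, 35.7, 44.0]
ee_rot: [-0.011, 1.0, -0.0, -0.002]
contact_force: [-8.4, 1.8, 1.4]
gripper_width: 10.3
```

```bash
python3 hov.py w12
```

```text
clock 20.1 tcp [686.1  35.7  44. ] yaw 1.24 quat [-1.080e-02  9.999e-01 -5.000e-04 -1.500e-03] F [-8.4  1.8  1.4]
plate top z at TCP 25.8 -> underside 15.8 slope along x (mrad) -3.5 along y -0.5 17224
rear edge a -95.3 b range [-53.3  77.5]
TCP in bay 65.6 0.3
```

View pics/ov_w12.png

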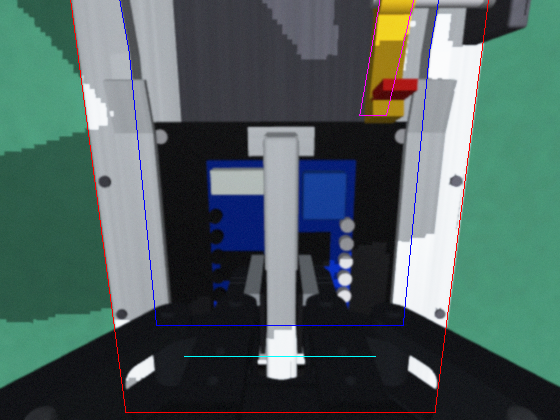

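Nose now level with the edge (row 122). One more small step.

Call:
{"name": "play_rows", "arguments": {
  "motion": [0,0.04,0,0,0,0,0,0,0.07,0,0.01,0,0,0,0,0.07,0,0.01,0,0,0]
}}

```text
clock: 20.52
position: [686.7, 35.6, 44.1]
ee_rot: [-0.011, 1.0, -0.0, -0.002]
contact_force: [-9.0, 1.6, 0.6]
gripper_width: 10.3
```

```bash
python3 hov.py w13
```

```text
clock 20.525 tcp [686.7  35.6  44.1] yaw 1.24 quat [-1.080e-02  9.999e-01 -5.000e-04 -1.500e-03] F [-9.   1.6  0.6]
plate top z at TCP 25.9 -> underside 15.9 slope along x (mrad) -5.3 along y -0.5 17394
rear edge a -95.5 b range [-53.2  77.5]
TCP in bay 66.3 0.3
```

View pics/ov_w13.png

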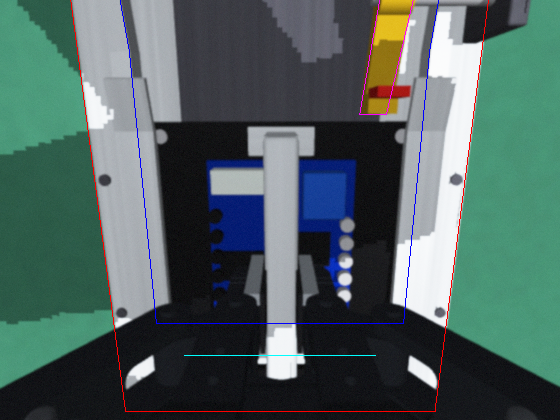

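The catch has dropped: nose at row 113, clear behind the rear edge at row 122, and back on the rest overlay. Now I ease back onto it.

Call:
{"name": "play_rows", "arguments": {
  "motion": [0,-0.08,0,0,0,0,0,0,-0.16,0,0,0,0,0,0,-0.24,0,-0.01,0,0,0,0,-0.3,0,-0.02,0,0,0]
}}

```text
clock: 21.08
position: [685.2, 35.7, 44.0]
ee_rot: [-0.011, 1.0, -0.0, 0.0]
contact_force: [-6.0, 0.1, 0.1]
gripper_width: 10.4
```

Call:
{"name": "play_rows", "arguments": {
  "motion": [0,-0.05,0,0,0,0,0,0,-0.1,0,0,0,0,0]
}}

```text
clock: 21.32
position: [684.4, 35.7, 44.0]
ee_rot: [-0.011, 1.0, -0.0, 0.0]
contact_force: [-4.3, 1.0, -0.7]
gripper_width: 10.3
```

Call:
{"name": "play_rows", "arguments": {
  "motion": [0,-0.05,0,0,0,0,0,0,-0.1,0,0,0,0,0]
}}

```text
clock: 21.58
position: [684.1, 35.7, 44.0]
ee_rot: [-0.011, 1.0, -0.0, 0.001]
contact_force: [-5.4, 0.2, -1.5]
gripper_width: 10.5
```

Call:
{"name": "play_rows", "arguments": {
  "motion": [0,-0.04,0,0,0,0,0,0,-0.07,0,0,0,0,0,0,-0.07,0,0,0,0,0]
}}

```text
clock: 21.95
position: [683.8, 35.7, 44.0]
ee_rot: [-0.011, 1.0, -0.0, 0.002]
contact_force: [-5.3, 0.8, -1.1]
gripper_width: 10.5
```

```bash
python3 hov.py w14
```

```text
clock 21.95 tcp [683.8  35.7  44. ] yaw 1.26 quat [-1.100e-02  9.999e-01 -2.000e-04  1.600e-03] F [-5.3  0.8 -1.1]
plate top z at TCP 25.8 -> underside 15.8 slope along x (mrad) -3.4 along y -0.7 17514
rear edge a -92.5 b range [-53.3  77.4]
TCP in bay 63.4 0.4
```

View pics/ov_w14.png

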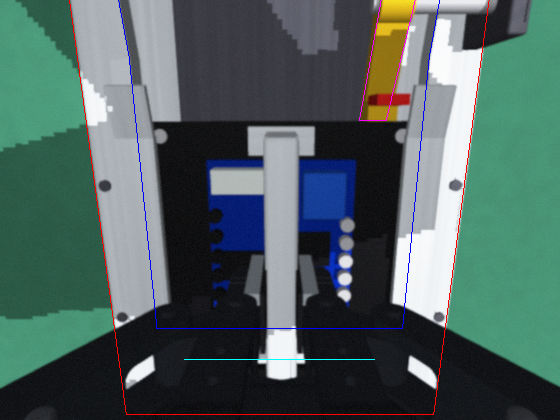

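Call:
{"name": "play_rows", "arguments": {
  "motion": [0,-0.03,0,0,0,0,0,0,-0.06,0,0,0,0,0,0,-0.06,0,0,0,0,0]
}}

```text
clock: 22.38
position: [683.6, 35.7, 44.2]
ee_rot: [-0.011, 1.0, -0.0, 0.002]
contact_force: [-4.1, -0.5, -2.9]
gripper_width: 10.8
```

Call:
{"name": "play_rows", "arguments": {
  "motion": [0,-0.03,0,0,0,0,0,0,-0.06,0,0,0,0,0,0,-0.06,0,0,0,0,0]
}}

```text
clock: 22.75
position: [683.5, 35.8, 44.2]
ee_rot: [-0.011, 1.0, -0.0, 0.003]
contact_force: [-2.9, -0.6, -5.5]
gripper_width: 10.6
```

Call:
{"name": "play_rows", "arguments": {
  "motion": [0,-0.03,0,-0.02,0,0.15,0,0,-0.06,0,-0.04,0,0.3,0,0,-0.06,0,-0.04,0,0.3,0]
}}

```text
clock: 23.12
position: [683.4, 35.9, 44.3]
ee_rot: [-0.011, 1.0, 0.0, 0.001]
contact_force: [-1.7, -2.6, -4.3]
gripper_width: 10.5
```

```bash
python3 hov.py w15
```

```text
clock 23.125 tcp [683.4  35.9  44.3] yaw 1.28 quat [-1.110e-02  9.999e-01  0.000e+00  6.000e-04] F [-1.7 -2.6 -4.3]
plate top z at TCP 26.0 -> underside 16.0 slope along x (mrad) -3.9 along y -3.6 17379
rear edge a -92.1 b range [-53.4  77.1]
TCP in bay 63.0 0.6
```

Call:
{"name": "play_rows", "arguments": {
  "motion": [0,0,-0.01,-0.02,0,0,0,0,-0.02,-0.02,-0.03,0,0,0,0,-0.02,-0.02,-0.03,0,0,0]
}}

```text
clock: 23.55
position: [683.4, 35.9, 44.3]
ee_rot: [-0.011, 1.0, 0.0, 0.001]
contact_force: [-0.9, -1.6, -3.4]
gripper_width: 10.5
```

Call:
{"name": "play_rows", "arguments": {
  "motion": [0,0,0,-0.02,0,0,0,0,0,0,-0.02,0,0,0]
}}

```text
clock: 23.8
position: [683.3, 35.9, 44.2]
ee_rot: [-0.011, 1.0, 0.0, 0.001]
contact_force: [-0.6, -2.0, -1.8]
gripper_width: 10.3
```

```bash
python3 hov.py w16
```

```text
clock 23.8 tcp [683.3  35.9  44.2] yaw 1.3 quat [-1.130e-02  9.999e-01  1.000e-04  9.000e-04] F [-0.6 -2.  -1.8]
plate top z at TCP 26.0 -> underside 16.0 slope along x (mrad) -3.4 along y -3.3 17425
rear edge a -63.1 b range [-53.4  53.2]
TCP in bay 62.9 0.6
```

View pics/ov_w16.png

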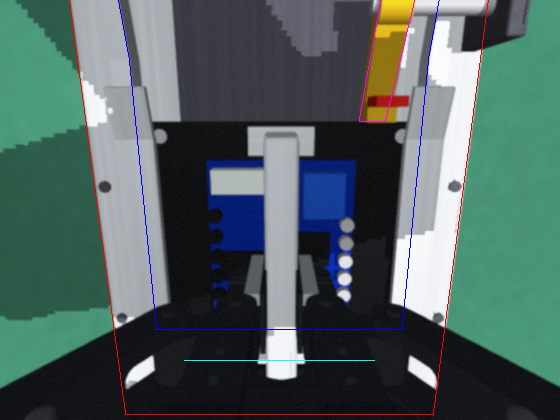

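Call:
{"name": "play_rows", "arguments": {
  "motion": [0,0,-0.02,-0.02,0,0,0,0,0,-0.03,-0.03,0,0,0,0,0,-0.03,-0.03,0,0,0]
}}

```text
clock: 24.22
position: [683.3, 35.8, 43.9]
ee_rot: [-0.011, 1.0, 0.0, 0.001]
contact_force: [-0.1, 0.6, 0.4]
gripper_width: 10.4
```

Call:
{"name": "play_rows", "arguments": {
  "motion": [14,0,0,0,0,0,0,20,0,0,0,0,0,0,30,0,0,0,0,0,0,35,0,0,0,0,0,0,35,0,0,0,0,0,0]
}}

```text
clock: 24.85
position: [682.7, 35.4, 43.3]
ee_rot: [-0.011, 1.0, 0.0, 0.0]
contact_force: [0.2, 0.3, -0.4]
gripper_width: 29.8
```

```bash
python3 hov.py w17
```

```text
clock 24.85 tcp [682.7  35.4  43.3] yaw 1.28 quat [-0.0111  0.9999  0.      0.    ] F [ 0.2  0.3 -0.4]
plate top z at TCP 25.7 -> underside 15.7 slope along x (mrad) -0.8 along y -0.1 16681
rear edge a -91.3 b range [-53.1  77.5]
TCP in bay 62.2 0.1
```

View pics/ov_w17.png

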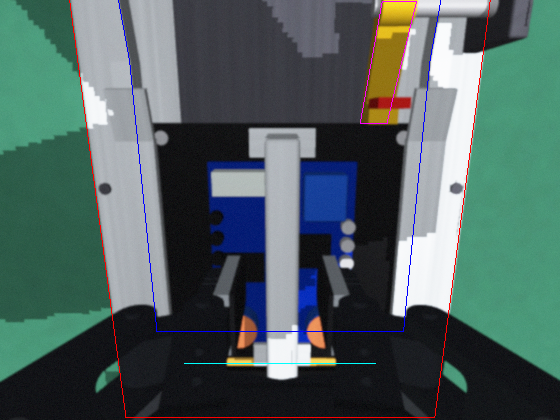

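Released: the carrier is flat (slope under 1 mrad), fingers at columns 225 and 340 clear of the bar (282), and the catch sits behind the edge. I'll retract straight up and verify.

Call:
{"name": "play_rows", "arguments": {
  "motion": [35,0,0,1,0,0,0,35,0,0,3,0,0,0,35,0,0,7,0,0,0,35,0,0,12,0,0,0,35,0,0,17,0,0,0]
}}

```text
clock: 25.52
position: [682.5, 35.3, 215.7]
ee_rot: [-0.011, 1.0, -0.0, 0.0]
contact_force: [1.0, 1.2, 0.2]
gripper_width: 29.8
```

Call:
{"name": "play_rows", "arguments": {
  "motion": [35,-3,0,4,0,0,0,35,-7,0,6,0,0,0,35,-8,0,6,0,0,0]
}}

```text
clock: 25.9
position: [601.9, 35.4, 277.3]
ee_rot: [-0.011, 1.0, 0.001, 0.003]
contact_force: [0.1, 0.1, 0.6]
gripper_width: 29.7
```

Run:
```python
from ov import *
s=arm.read_state(); print(s['clock'],s['position'],s['contact_force'])
c=cam('wrist'); im,d=arm.get_image('wrist'); im2=im[:,:,::-1].copy(); o=np.array([620.5,33.9]); draw(c,im2,o,.022)
f=np.array([np.cos(.022),np.sin(.022)]);l=np.array([-f[1],f[0]])
P=[proj(c,[*(o+(60+i*60)*f+j*60*l),25]) for i,j in [(1,1),(1,-1),(-1,-1),(-1,1)]]
cv2.polylines(im2,[np.round(np.array(P)*4).astype(int)],1,(0,255,255),1,shift=2)
cv2.imwrite('pics/ov18.png',im2)
im,d=arm.get_image('side'); cv2.imwrite('pics/s18.png',cv2.resize(im[180:280,200:340,::-1],None,fx=5,fy=5,interpolation=cv2.INTER_CUBIC))
```

```text
25.9 [601.90934889  35.4114201  277.29318416] [0.09195746 0.08052139 0.61729835]
```

View pics/ov18.png

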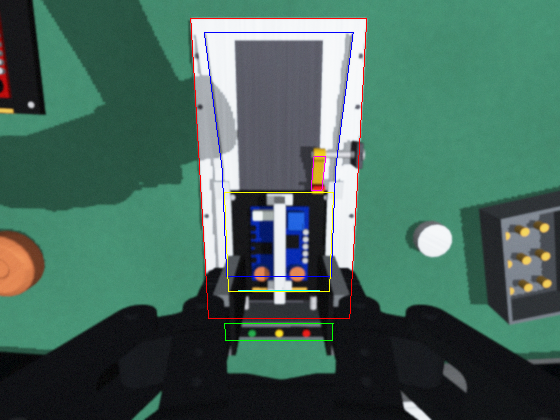

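View pics/s18.png

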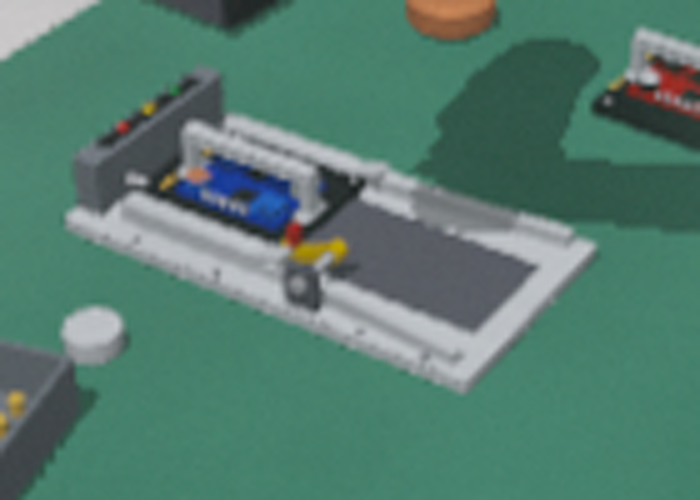

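Both views show the carrier at home: rear edge at row 191 on the predicted outline, catch down behind it, and the gripper clear. Handing in.

```bash
python3 -c "
from bench import arm
print(arm.job_done())"
```

```text
the job is handed in; nothing more can be done
None
```

The blue-board carrier is loaded in the test bay and the job is handed in, at about 26 s of the 69 s allowed. I lifted it by its bow, set it flat in the mouth and slid it in with its front edge raising the catch. It went about 6–7 mm into the contacts until the catch dropped, then I eased it back onto the catch, opened the gripper and lifted away.

**Final pose:** the wrist and side pictures show the carrier's rear edge on the predicted home outline, the catch down at its rest pose behind it, and the gripper clear. After release the plate was level within 1 mrad, and the tool force was about zero.

**Forces:** readings taken at the end of each move peaked at about 9 N along the slide against the contacts. The first touch on the bed and the start of the slide overshot slightly, reading 8.7 N and then 6.1 N upward, so I raised the tool both times.

**Small disagreements:**
- The catch dropped about 0.5–1 mm further in than I had worked out, which is within calibration error.
- While easing back, the carrier briefly tilted 3–4 mrad, the lift reached 5.5 N, and there was a side force of up to 2.6 N. I removed all of this before letting go.

I did not re-measure the other bench items; the ones in the last views looked undisturbed.

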